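# Slot the refilled pot back into the counter row

### The arm

A 6-joint arm with a two-finger parallel gripper is mounted at the origin on a cart in front of the work surface, level with it; the furniture and walls round the work are solid. World frame = base frame: x ahead of the robot, y to its left, z up, the work surface at z = 0. Lengths are in m, angles in degrees, forces in N, time in s.
With the tool pointing down it reaches from about 0.35 to 0.875 m from the base axis. Payload 4.2 kg.
Tool frame: the origin (TCP) lies midway between the tips of the shut fingers; the grasp point (between the pads) lies 19 mm behind it; z points along the fingers, y is the line along which they close (so a half turn about z gives the same grasp; the last joint's range is limited). The gripper opens to 87 mm and grips with 3 to 60 N. Pads are 19 mm wide; open, the fingers measure 117 mm over their backs; the gripper's body (75 mm by 190 mm) begins 51 mm behind the grasp point.
Start: joints at [83.228, 22.042, 0.453, 0, -68.411, -14.817], TCP at [0.23, 0.581, 0.223] pointing down, gripper open.
Joint ranges: [-179.83, 179.83], [-69.29, 118.12], [-61.27, 80.66], [-181.25, 117.63], [-171.15, -9.14], [-177.46, 177.46]. Speed limits (degrees/s): [159.86, 159.86, 180, 180, 180, 180].

### API

Orientations are given as a 3x3 rotation matrix whose columns are the frame's x, y, z axes.
In Python, from station import sense, capture, camera_params, finish_job gives the robot as it stands.
- The arm moves only by the tool drive_tool, never from a script. Its argument "rows" is a list of rows, each an object of numbers: "tx", "ty", "tz": the shift along the tool's x, y, z in cm; "ax", "ay", "az": the turn, a rotation vector about the tool's x, y, z in rad; "claw": the finger opening in cm, from 0 to 8.7. In form: [{"tx": .., "ty": .., "tz": .., "ax": .., "ay": .., "az": .., "claw": ..}, ...]. A call has 1 to 10 rows; each row shifts and turns the commanded pose from where the row before left it, along the tool's axes as they then stand; what a row does not reach is not made up. A row lasts 1/12 s, in which the tool goes at most 41.7 mm and 7.16 degrees, less where a joint would pass 70% of its speed; a pose out of reach is approached as far as the arm can. A call with a gripper value outside its range is refused whole. The fingers move at their own pace and stop on an object; the grip force is fixed at half the most. Time passes only in rows, so rows that do not move let the fingers close. It gives the time, the measured TCP pose, the force, the opening and the grip force at its end, in the units of the state.
- sense(): the state, without advancing time (a new reading comes with each control period).
- capture(name): name is "scene" or "top"; returns (picture, depth): 420x560x3 uint8, red, green, blue; 420x560 float32, m along the optical axis (not along the pixel's ray), 0 where there is no reading.
- camera_params(name): a dict with "intrinsics" (3x3 intrinsics, pixels), "R" (3x3) and "t" (3): a world point X has camera coordinates R X + t. Camera axes: x right, y down, z forward; pixel columns grow to the right and rows downward; lengths in m; the calibration is good to about 2 mm. A picture is of the moment at which its call begins. camera_params takes no time and is no camera call.
- finish_job(): hands the job in; it is judged then, once.
The state is a dict: "time_s": time; "joints": joint angles; "joint_velocities": joint speeds; "effort": joint torques, N m; "tcp_pos": TCP position; "ee_rot": TCP orientation; "wrist_force": force on the tool from outside, world axes, zero at the start; "moment": the same for the moment, N m; "gripper_width": opening from 0.0 (shut) to 1.0 (fully open); "gripper_force": force on a finger pad.
Only numpy, scipy, OpenCV 4.12 (cv2) and the standard library are available. Lean on these libraries where they do the work, as an engineer would, in place of code of your own. Each camera call takes 0.05 s, during which the arm holds its last target. There are 200 camera calls.

### The job

Put the open pot of loose cheese balls back into the gap in the row of pots in the steel tray, without spilling it. The other pots have slid together and the gap is a little narrow: ease the pot gently down between its two neighbours so that it nudges them apart, until it stands flat on the tray's floor in line with the others. All four pots must be left standing upright in the tray, and the cheeses round about left alone.

Things in the scene. Friction and masses are not known exactly. Their poses are not given: they have to be found in the camera images.
- ball_pot: the pot to move, alone on the deck left of the tray: white, rectangular, open-topped, 78 mm tall; 66 mm along its x (upright front and back), along its y flared from 62 mm at the foot to 84 mm at the rim; wall 3.5 mm, about 0.2 kg. Holds five loose cheese balls, tops 55 mm above its underside. Origin: centre of underside; z up; a half turn about z leaves it the same
- tray: steel tray fixed on the deck, inside 76 (x) x 330 mm (y), floor 3 mm above its origin (centre of underside), wall 18 mm high; y runs along the row, to the robot's left, x away from the robot. Two filled pots stand at its -y end, one at its +y end; the gap between them, about y = +41 mm, is 70 to 78 mm between rims. Pots slide in it when pushed (friction 0.3 to 0.5); four fit with 12 mm of play
- green_olive_pot: a pot in the tray, same shape and axes as the pot to move (origin at the centre of its underside, its y along the row), filled with green olives fixed to it, 0.35 to 0.6 kg; which of the row's three taken places it has varies
- dark_olive_pot: a pot in the tray, same shape and axes as the pot to move (origin at the centre of its underside, its y along the row), filled with dark olives fixed to it, 0.35 to 0.6 kg; which of the row's three taken places it has varies
- cube_pot: a pot in the tray, same shape and axes as the pot to move (origin at the centre of its underside, its y along the row), filled with pale cheese cubes fixed to it, 0.35 to 0.6 kg; which of the row's three taken places it has varies
- ball_0: one of the five loose cheese balls in the pot to move, 28 mm across, 13 g; origin at its centre
- ball_1: one of the five loose cheese balls in the pot to move, 28 mm across, 13 g; origin at its centre
- ball_2: one of the five loose cheese balls in the pot to move, 28 mm across, 13 g; origin at its centre
- ball_3: one of the five loose cheese balls in the pot to move, 28 mm across, 13 g; origin at its centre
- ball_4: one of the five loose cheese balls in the pot to move, 28 mm across, 13 g; origin at its centre
- cut_round: bystander: round cheese with a wedge cut out, 126 x 130 x 54 mm, loose; origin at the centre of its underside
- small_round: bystander: small round cheese, 101 x 97 x 46 mm, loose; origin at the centre of its underside
- white_wedge: bystander: pale wedge of cheese, 72 x 107 x 40 mm, loose; origin at the centre of its underside

How it is judged:
By the outcome, as a careful person would: the job done as asked, in the order asked, and still so for the second after the job is handed in, with the robot touching nothing.
It also fails if it takes over 42 s, if anything falls off the work surface, if the arm or the gripper's body presses on something with over 40 N, if the wrist force passes 120 N, or if a joint passes its speed limit or range.

## Working session

There is one attempt and no reset: what is moved stays moved. The work goes in short steps, Python scripts to look and compute and a tool call to move; the robot and the scene stay as the last step left them, time stands still between calls to the robot, and variables do not carry over. Pictures are saved under pics/ and viewed, at most 10 in all, crops included, and the job is handed in when it is done.

Besides the shell and the picture viewer there is one more tool, called after "Call:" as name(argument=value, ...) on one line, values as JSON. drive_tool: Moves the arm, as the interface text tells. Its arguments: {"type":"object","properties":{"rows":{"type":"array"}},"required":["rows"]}

```bash
mkdir -p pics
python3 - <<'E'
from station import *
import cv2,numpy as np
s=sense();print(s['time_s'],s['tcp_pos'],np.round(s['ee_rot'],3).tolist(),s['wrist_force'],s['gripper_width'])
for n in('scene','top'):
    p,d=capture(n);cv2.imwrite(f'pics/{n}0.png',p[:,:,::-1]);np.savez(f'{n}0.npz',p=p,d=d)
    c=camera_params(n);print(n,np.round(c['intrinsics'],1).tolist(),np.round(c['R'],4).tolist(),np.round(c['t'],4))
E
```

```text
0.0 [0.2297188  0.58057438 0.22144077] [[0.93, -0.368, -0.001], [-0.368, -0.93, -0.002], [0.0, 0.002, -1.0]] [ 0.9431342   0.64287653 -0.59905883] 1.0017883444857412
scene [[457.8, 0.0, 282.3], [0.0, 457.8, 207.2], [0.0, 0.0, 1.0]] [[0.8011, -0.598, 0.023], [-0.2452, -0.363, -0.899], [0.546, 0.7145, -0.4374]] [-0.4387  0.1676  0.9534]
top [[428.2, 0.0, 279.4], [0.0, 428.2, 210.9], [0.0, 0.0, 1.0]] [[0.0234, -0.9996, 0.0146], [-0.9878, -0.0254, -0.1535], [0.1538, -0.0108, -0.988]] [-0.0457  0.5189  0.9994]
```

View pics/top0.png

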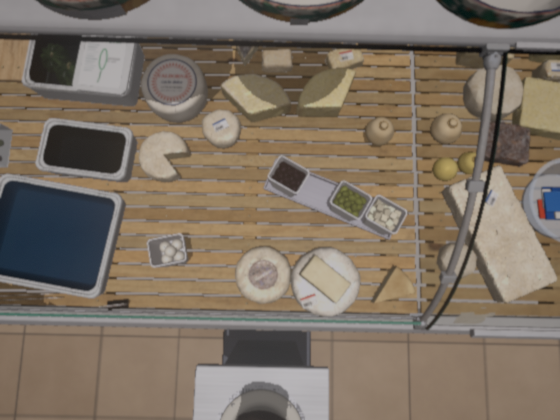

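View pics/scene0.png

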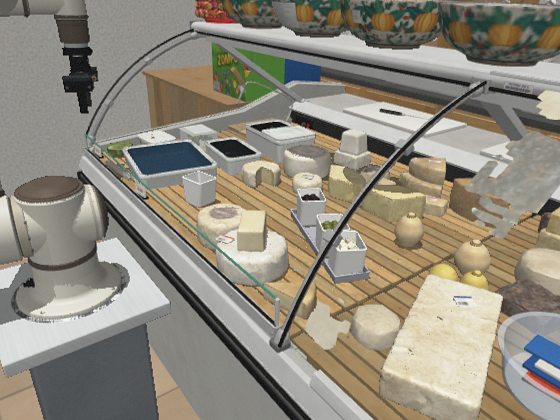

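The top view shows the ball pot at about (167,250). The tray runs from (270,178) to (403,225), with dark olives at (289,176), green olives at (350,200) and cubes at (385,215). The gap is near (318,188). Next I'll measure the rims, using depth cross-checked with rays.

```bash
cat > h.py <<'E'
from station import *
import cv2,numpy as np
def world(n,d):
    c=camera_params(n);K,R,t=map(np.array,(c['intrinsics'],c['R'],c['t']))
    v,u=np.mgrid[:d.shape[0],:d.shape[1]]
    P=np.stack([(u-K[0,2])/K[0,0]*d,(v-K[1,2])/K[1,1]*d,d],-1)-t
    W=P@R; W[d==0]=np.nan; return W
def proj(n,X):
    c=camera_params(n);p=(np.array(c['R'])@np.array(X)+c['t']);p=np.array(c['intrinsics'])@p;return p[:2]/p[2]
E
python3 - <<'E'
from h import *
for n in('top','scene'):
    f=np.load(n+'0.npz');W=world(n,f['d']);Z=W[...,2]
    print(n,'deck z',np.nanmedian(Z[235:290,195:230]) if n=='top' else '')
    m=((Z>.066)&(Z<.09)&(W[...,0]>.3)&(W[...,0]<.75)&(W[...,1]>-.4)&(W[...,1]<.35)).astype(np.uint8)
    k,l,st,c=cv2.connectedComponentsWithStats(m)
    for i in range(1,k):
        if st[i,4]<25: continue
        q=W[l==i]; r=cv2.minAreaRect(q[:,:2].astype(np.float32)*1000)
        print(st[i].tolist(),np.round(c[i]),'z',np.round(np.percentile(q[:,2],[5,50,95]),3),'rect',np.round(r[0]),np.round(r[1]),round(r[2],1))
    # high things over the work zone
    hm=(Z>.12)&(W[...,0]>.2)&(W[...,0]<.8)&(W[...,1]>-.5)&(W[...,1]<.75)
    q=W[hm]
    if len(q):
        for y in np.arange(-.5,.75,.1):
            a=q[(q[:,1]>=y)&(q[:,1]<y+.1)]
            if len(a): print('high y',round(y,2),len(a),a.min(0).round(2),a.max(0).round(2))
p=np.load('top0.npz')['p'][140:280,135:425]
cv2.imwrite('pics/crop.png',cv2.resize(p,None,fx=2.7,fy=2.7,interpolation=cv2.INTER_CUBIC)[:,:,::-1])
E
```

```text
top deck z -0.00037941293733366834
[372, 119, 21, 18, 276] [382. 127.] z [0.067 0.072 0.085] rect [ 728. -279.] [49. 42.] 88.6
[268, 155, 42, 39, 296] [288. 173.] z [0.068 0.079 0.083] rect [604. -52.] [84. 68.] 60.8
[277, 165, 24, 21, 269] [288. 175.] z [0.067 0.071 0.074] rect [603. -51.] [56. 38.] 60.3
[330, 180, 42, 39, 312] [351. 199.] z [0.068 0.079 0.084] rect [ 546. -199.] [84. 68.] 60.9
[338, 190, 25, 22, 277] [349. 200.] z [0.067 0.071 0.074] rect [ 546. -199.] [54. 39.] 63.4
[365, 194, 43, 40, 314] [387. 215.] z [0.068 0.079 0.083] rect [ 514. -282.] [85. 67.] 60.8
[372, 203, 27, 23, 292] [385. 214.] z [0.067 0.071 0.075] rect [ 513. -281.] [54. 37.] 60.3
[147, 233, 40, 34, 264] [164. 250.] z [0.068 0.077 0.08 ] rect [418. 225.] [66. 84.] 12.8
[236, 248, 54, 54, 2113] [262. 274.] z [0.067 0.07  0.073] rect [367.   3.] [121. 123.] 1.3
[328, 255, 9, 15, 37] [333. 262.] z [0.066 0.067 0.069] rect [ 398. -161.] [28. 20.] 45.2
[298, 259, 35, 43, 85] [311. 279.] z [0.066 0.072 0.088] rect [ 349. -113.] [111.  40.] 29.2
[300, 290, 23, 16, 150] [310. 299.] z [0.066 0.068 0.07 ] re
[... 1293 characters left out ...]
05.] [21. 39.] 3.1
high y -0.5 4745 [ 0.3  -0.5   0.13] [ 0.8  -0.4   0.55]
high y -0.4 6450 [ 0.3  -0.4   0.12] [ 0.8  -0.3   0.55]
high y -0.3 1774 [ 0.72 -0.3   0.37] [ 0.8  -0.2   0.55]
high y -0.2 2887 [ 0.71 -0.2   0.37] [ 0.8  -0.1   0.55]
high y -0.1 2223 [ 0.71 -0.1   0.37] [ 0.8  -0.    0.55]
high y -0.0 848 [0.72 0.   0.37] [0.8  0.1  0.55]
high y 0.1 1667 [0.72 0.1  0.37] [0.8  0.2  0.54]
high y 0.2 1263 [0.71 0.2  0.37] [0.8  0.3  0.54]
high y 0.3 462 [0.72 0.3  0.37] [0.8  0.4  0.54]
high y 0.4 1192 [0.2  0.4  0.29] [0.8  0.5  0.53]
high y 0.5 2645 [0.2  0.5  0.22] [0.8  0.6  0.53]
high y 0.6 471 [0.22 0.6  0.22] [0.8  0.7  0.52]
high y 0.7 403 [0.74 0.7  0.37] [0.8  0.75 0.52]
```

View pics/crop.png

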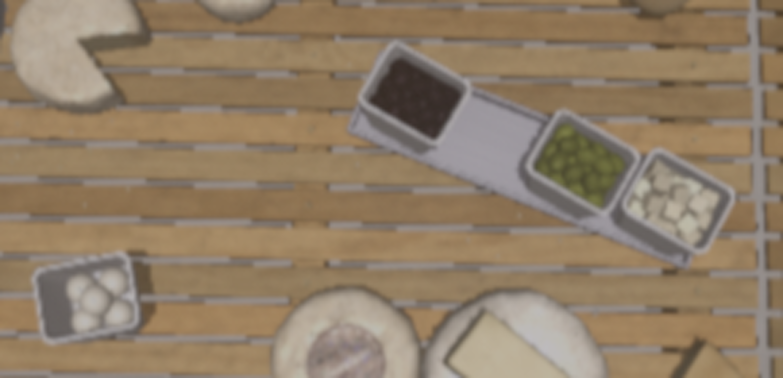

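The ball pot is at about (0.417, 0.225) with yaw near +12.8°. The row pots look skewed about 8° relative to the tray. I'll refine the rim and tray lines and check the path from the start pose for obstacles.

Run:
```python
from h import *
for n in('top','scene'):
    f=np.load(n+'0.npz');W=world(n,f['d']);Z=W[...,2]
    for nm,(cx,cy) in dict(ball=(.417,.225),dark=(.603,-.052),green=(.546,-.199),cube=(.514,-.282)).items():
        z0=.0745 if nm=='ball' else .0765
        m=(np.hypot(W[...,0]-cx,W[...,1]-cy)<.056)&(Z>z0)&(Z<.09)
        q=W[m][:,:2]; r=cv2.minAreaRect(q.astype(np.float32)*1000)
        print(n,nm,m.sum(),np.round(r[0],1),np.round(r[1],1),round(r[2],1))
    m=((Z>.011)&(Z<.024)&(W[...,0]>.44)&(W[...,0]<.68)&(W[...,1]>-.33)&(W[...,1]<.04)).astype(np.uint8)
    k,l,st,c=cv2.connectedComponentsWithStats(m)
    q=W[m>0][:,:2]; a=np.array([.3624,.932]);b=np.array([.932,-.3624]);o=np.array([.5585,-.1675])
    s=(q-o)@a; x=(q-o)@b
    for lo,hi in((-.06,-.03),(.03,.06)):
        g=(x>lo)&(x<hi)&(abs(s)<.175)
        if g.sum()>20:
            pf=np.polyfit(s[g],x[g],1);print(' tray edge',lo,g.sum(),pf.round(4),'angle off deg',np.degrees(pf[0]).round(2),x[g].min(),x[g].max(),s[g].min().round(3),s[g].max().round(3))
W=world('scene',np.load('scene0.npz')['d']);
q=W.reshape(-1,3);q=q[np.isfinite(q[:,0])]
for x in np.arange(.15,.5,.05):
  for y in np.arange(.15,.95,.1):
    a=q[(abs(q[:,0]-x-.025)<.025)&(abs(q[:,1]-y-.05)<.05)]
    if len(a) and a[:,2].max()>.06: print('obst',x.round(2),y.round(2),a[:,2].max().round(2),end='; ')
```

```text
top ball 189 [418.1 225.3] [66.  84.5] 12.5
top dark 198 [603.5 -51.3] [84.2 66.7] 61.0
top green 238 [ 544.1 -203.2] [93.4 67.6] 61.4
top cube 251 [ 516.3 -277.7] [94.3 67.3] 61.4
 tray edge -0.06 305 [-0.0056 -0.0388] angle off deg -0.32 -0.04332175726355227 -0.030351263223924965 -0.164 0.173
 tray edge 0.03 85 [-0.0132  0.0393] angle off deg -0.75 0.030517248896332037 0.04258715531214408 -0.093 0.174
scene ball 108 [415.5 224.2] [67.6 87.6] 11.3
scene dark 138 [601.2 -52.3] [88.3 67.6] 59.9
scene green 133 [ 540.5 -202.6] [97.  65.2] 60.7
scene cube 163 [ 513.9 -278. ] [97.  65.8] 59.8
 tray edge -0.06 298 [-0.0062 -0.0398] angle off deg -0.36 -0.046052846559493106 -0.030103010328492358 -0.165 0.174
 tray edge 0.03 24 [0.0359 0.0425] angle off deg 2.06 0.03260484219866557 0.04029781826868699 -0.16 -0.134
obst 0.15 0.45 0.53; obst 0.15 0.55 0.53; obst 0.2 0.45 0.53; obst 0.2 0.55 0.52; obst 0.2 0.65 0.33; obst 0.25 0.15 0.08; obst 0.25 0.25 0.08; obst 0.25 0.35 0.08; obst 0.25 0.45 0.53; obst 0.25 0.55 0.53; obst 0.25 0.65 0.32; obst 0.25 0.75 0.11; obst 0.25 0.85 0.1; obst 0.3 0.75 0.15; obst 0.3 0.85 0.17; obst 0.35 0.15 0.08; obst 0.35 0.25 0.08; obst 0.35 0.75 0.22; obst 0.35 0.85 0.23; obst 0.4 0.15 0.08; obst 0.4 0.25 0.08; obst 0.4 0.75 0.25; obst 0.4 0.85 0.27; obst 0.45 0.15 0.08; obst 0.45 0.75 0.29; obst 0.45 0.85 0.31;
```

Call:
drive_tool(rows=[{"tx": 1.2,"ty": 1.0,"tz": 0.2,"claw": 8.7},{"tx": 2.2,"ty": 1.9,"tz": 0.4,"claw": 8.7},{"tx": 2.2,"ty": 1.9,"tz": 0.4,"claw": 8.7},{"tx": 2.2,"ty": 1.9,"tz": 0.4,"claw": 8.7},{"tx": 2.2,"ty": 1.9,"tz": 0.4,"claw": 8.7},{"tx": 2.2,"ty": 1.9,"tz": 0.4,"claw": 8.7},{"tx": 2.2,"ty": 1.9,"tz": 0.4,"claw": 8.7},{"tx": 2.2,"ty": 1.9,"tz": 0.4,"claw": 8.7},{"tx": 2.2,"ty": 1.9,"tz": 0.4,"claw": 8.7},{"tx": 2.2,"ty": 1.9,"tz": 0.4,"claw": 8.7}])

```text
invalid input at $.rows[0]: expected keys tx, ty, tz, ax, ay, az, claw
```

Call:
drive_tool(rows=[{"tx": 2.2,"ty": 1.9,"tz": 0.4,"claw": 8.7},{"tx": 2.2,"ty": 1.9,"tz": 0.4,"claw": 8.7},{"tx": 2.2,"ty": 1.9,"tz": 0.4,"claw": 8.7},{"tx": 1.2,"ty": 1.0,"tz": 0.2,"claw": 8.7},{"az": 0.12,"claw": 8.7},{"az": 0.12,"claw": 8.7},{"az": 0.12,"claw": 8.7},{"az": 0.12,"claw": 8.7},{"az": 0.12,"claw": 8.7},{"az": 0.12,"claw": 8.7}])

```text
invalid input at $.rows[0]: expected keys tx, ty, tz, ax, ay, az, claw
```

Call:
drive_tool(rows=[{"az": 0.12,"claw": 8.7},{"az": 0.12,"claw": 8.7},{"claw": 8.7},{"claw": 8.7}])

```text
invalid input at $.rows[0]: expected keys tx, ty, tz, ax, ay, az, claw
```

```bash
cat >> h.py <<'E'
def go(p,yang,s=None):
    """needed tool-frame shift (cm) and az (rad) to put TCP at p with tool y at world angle yang (mod 180)"""
    s=s or sense();R=np.array(s['ee_rot']);d=R.T@(np.array(p)-s['tcp_pos'])*100
    a=np.degrees(np.arctan2(R[1,1],R[0,1]));e=(yang-a+90)%180-90
    print('t',round(s['time_s'],2),'tcp',np.round(s['tcp_pos'],4),'yang',a.round(2),'tilt',np.round(R[2,:2],4),'shift cm',d.round(2),'az',np.radians(-e).round(3),'F',np.round(s['wrist_force'],1),'w',round(s['gripper_width'],3),round(s['gripper_force'],1),'j',np.round(s['joints'],0))
E
python3 - <<'E'
from h import *
go([.417,.225,.036],12.3)
p,d=capture('scene');cv2.imwrite('pics/s1.png',cv2.resize(p[40:280,60:380],None,fx=2.4,fy=2.4)[:,:,::-1])
E
```

```text
t 0.1 tcp [0.2297 0.5807 0.2216] yang -111.6 tilt [0.0001 0.002 ] shift cm [30.5  26.14 18.61] az 0.979 F [-0.9 -0.8  0. ] w 0.997 0.0 j [ 83.  22.   0.  -0. -68. -15.]
```

View pics/s1.png

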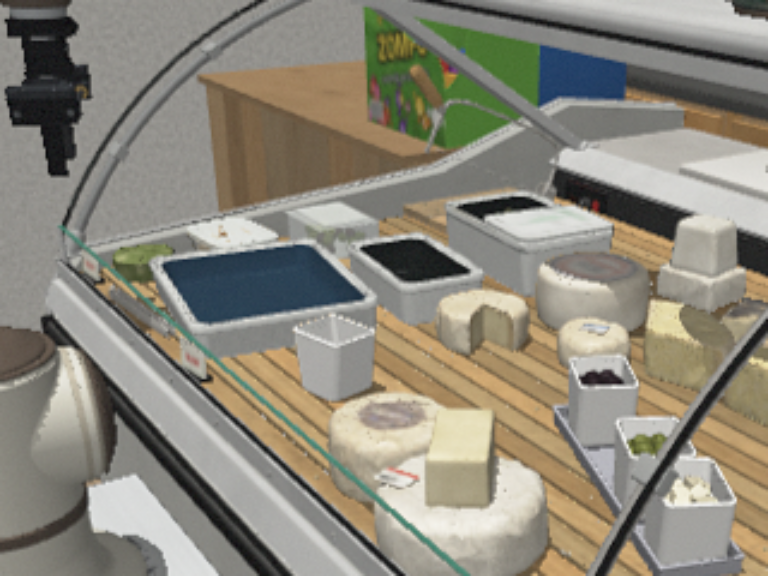

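All seven keys are required, so nothing moved. The picture shows the arm still at its start, with the ball pot at (335,355) in the crop. The green glass edge runs low along the front, well under the path. I'll resend the moves with full rows.

Call:
drive_tool(rows=[{"tx": 1.2,"ty": 1.0,"tz": 0.2,"ax": 0,"ay": 0,"az": 0,"claw": 8.7},{"tx": 2.2,"ty": 1.9,"tz": 0.4,"ax": 0,"ay": 0,"az": 0,"claw": 8.7},{"tx": 2.2,"ty": 1.9,"tz": 0.4,"ax": 0,"ay": 0,"az": 0,"claw": 8.7},{"tx": 2.2,"ty": 1.9,"tz": 0.4,"ax": 0,"ay": 0,"az": 0,"claw": 8.7},{"tx": 2.2,"ty": 1.9,"tz": 0.4,"ax": 0,"ay": 0,"az": 0,"claw": 8.7},{"tx": 2.2,"ty": 1.9,"tz": 0.4,"ax": 0,"ay": 0,"az": 0,"claw": 8.7},{"tx": 2.2,"ty": 1.9,"tz": 0.4,"ax": 0,"ay": 0,"az": 0,"claw": 8.7},{"tx": 2.2,"ty": 1.9,"tz": 0.4,"ax": 0,"ay": 0,"az": 0,"claw": 8.7},{"tx": 2.2,"ty": 1.9,"tz": 0.4,"ax": 0,"ay": 0,"az": 0,"claw": 8.7},{"tx": 2.2,"ty": 1.9,"tz": 0.4,"ax": 0,"ay": 0,"az": 0,"claw": 8.7}])

```text
time_s: 0.98
tcp_pos: [0.3589, 0.3341, 0.1843]
ee_rot: [[0.93, -0.368, -0.0], [-0.368, -0.93, -0.0], [-0.0, 0.0, -1.0]]
wrist_force: [0.6, 0.4, -0.2]
gripper_width: 1.0
gripper_force: 0.0
```

Call:
drive_tool(rows=[{"tx": 2.2,"ty": 1.9,"tz": 0.4,"ax": 0,"ay": 0,"az": 0,"claw": 8.7},{"tx": 2.2,"ty": 1.9,"tz": 0.4,"ax": 0,"ay": 0,"az": 0,"claw": 8.7},{"tx": 2.2,"ty": 1.9,"tz": 0.4,"ax": 0,"ay": 0,"az": 0,"claw": 8.7},{"tx": 1.2,"ty": 1.0,"tz": 0.2,"ax": 0,"ay": 0,"az": 0,"claw": 8.7},{"tx": 0,"ty": 0,"tz": 0,"ax": 0,"ay": 0,"az": 0.12,"claw": 8.7},{"tx": 0,"ty": 0,"tz": 0,"ax": 0,"ay": 0,"az": 0.12,"claw": 8.7},{"tx": 0,"ty": 0,"tz": 0,"ax": 0,"ay": 0,"az": 0.12,"claw": 8.7},{"tx": 0,"ty": 0,"tz": 0,"ax": 0,"ay": 0,"az": 0.12,"claw": 8.7},{"tx": 0,"ty": 0,"tz": 0,"ax": 0,"ay": 0,"az": 0.12,"claw": 8.7},{"tx": 0,"ty": 0,"tz": 0,"ax": 0,"ay": 0,"az": 0.12,"claw": 8.7}])

```text
time_s: 1.82
tcp_pos: [0.4063, 0.2443, 0.1703]
ee_rot: [[0.451, -0.893, -0.0], [-0.893, -0.451, -0.0], [0.0, 0.001, -1.0]]
wrist_force: [-0.4, 0.1, -0.1]
gripper_width: 0.997
gripper_force: 0.0
```

Call:
drive_tool(rows=[{"tx": 0,"ty": 0,"tz": 0,"ax": 0,"ay": 0,"az": 0.12,"claw": 8.7},{"tx": 0,"ty": 0,"tz": 0,"ax": 0,"ay": 0,"az": 0.12,"claw": 8.7},{"tx": 0,"ty": 0,"tz": 0,"ax": 0,"ay": 0,"az": 0,"claw": 8.7},{"tx": 0,"ty": 0,"tz": 0,"ax": 0,"ay": 0,"az": 0,"claw": 8.7}])

```text
time_s: 2.15
tcp_pos: [0.4064, 0.2445, 0.1704]
ee_rot: [[0.235, -0.972, -0.0], [-0.972, -0.235, -0.0], [0.0, 0.0, -1.0]]
wrist_force: [0.2, 0.7, -0.3]
gripper_width: 1.0
gripper_force: 0.0
```

Run:
```python
from h import *
go([.417,.225,.036],12.3)
p,d=capture('scene');cv2.imwrite('pics/s2.png',cv2.resize(p[90:250,120:330],None,fx=3,fy=3)[:,:,::-1])
```

```text
t 2.15 tcp [0.4064 0.2445 0.1704] yang -166.42 tilt [0.0001 0.0003] shift cm [ 2.14 -0.58 13.44] az 0.022 F [ 0.2  0.7 -0.3] w 1.0 0.0 j [ 51.  10. -24.  -0. -55. -37.]
```

View pics/s2.png

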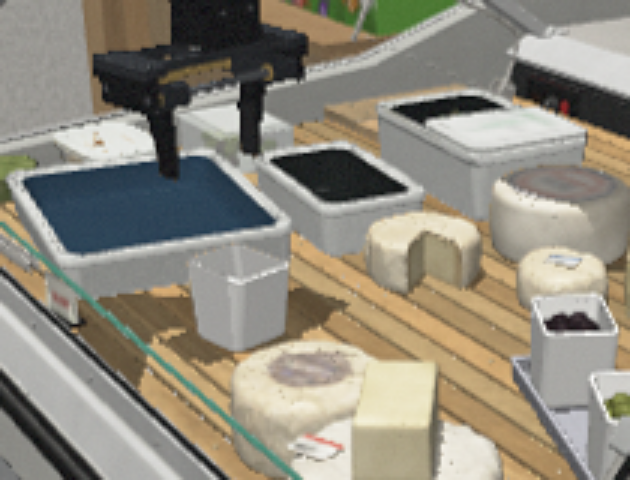

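The fingers at (168,150) and (250,130) in the crop straddle along the pot's x axis. The pot is at (240,300). I'll correct the offset and descend.

Call:
drive_tool(rows=[{"tx": 2.1,"ty": -0.6,"tz": 0,"ax": 0,"ay": 0,"az": 0.02,"claw": 8.7},{"tx": 0,"ty": 0,"tz": 0,"ax": 0,"ay": 0,"az": 0,"claw": 8.7},{"tx": 0,"ty": 0,"tz": 2.5,"ax": 0,"ay": 0,"az": 0,"claw": 8.7},{"tx": 0,"ty": 0,"tz": 2.5,"ax": 0,"ay": 0,"az": 0,"claw": 8.7},{"tx": 0,"ty": 0,"tz": 2.0,"ax": 0,"ay": 0,"az": 0,"claw": 8.7},{"tx": 0,"ty": 0,"tz": 2.0,"ax": 0,"ay": 0,"az": 0,"claw": 8.7},{"tx": 0,"ty": 0,"tz": 1.5,"ax": 0,"ay": 0,"az": 0,"claw": 8.7},{"tx": 0,"ty": 0,"tz": 1.5,"ax": 0,"ay": 0,"az": 0,"claw": 8.7},{"tx": 0,"ty": 0,"tz": 1.4,"ax": 0,"ay": 0,"az": 0,"claw": 8.7},{"tx": 0,"ty": 0,"tz": 0,"ax": 0,"ay": 0,"az": 0,"claw": 8.7}])

```text
time_s: 3.03
tcp_pos: [0.4157, 0.2243, 0.0342]
ee_rot: [[0.213, -0.977, -0.004], [-0.977, -0.213, -0.004], [0.003, 0.005, -1.0]]
wrist_force: [1.0, 0.2, -0.9]
gripper_width: 1.0
gripper_force: 0.0
```

Call:
drive_tool(rows=[{"tx": 0,"ty": 0,"tz": 0,"ax": 0,"ay": 0,"az": 0,"claw": 7.6},{"tx": 0,"ty": 0,"tz": 0,"ax": 0,"ay": 0,"az": 0,"claw": 7.2},{"tx": 0,"ty": 0,"tz": 0,"ax": 0,"ay": 0,"az": 0,"claw": 6.9},{"tx": 0,"ty": 0,"tz": 0,"ax": 0,"ay": 0,"az": 0,"claw": 6.7},{"tx": 0,"ty": 0,"tz": 0,"ax": 0,"ay": 0,"az": 0,"claw": 6.5},{"tx": 0,"ty": 0,"tz": 0,"ax": 0,"ay": 0,"az": 0,"claw": 6.2},{"tx": 0,"ty": 0,"tz": 0,"ax": 0,"ay": 0,"az": 0,"claw": 6.0},{"tx": 0,"ty": 0,"tz": 0,"ax": 0,"ay": 0,"az": 0,"claw": 6.0},{"tx": 0,"ty": 0,"tz": 0,"ax": 0,"ay": 0,"az": 0,"claw": 6.0}])

```text
time_s: 3.78
tcp_pos: [0.4177, 0.226, 0.0373]
ee_rot: [[0.213, -0.977, 0.001], [-0.977, -0.213, 0.001], [-0.001, -0.001, -1.0]]
wrist_force: [-0.1, -0.0, 6.6]
gripper_width: 0.757
gripper_force: 30.0
```

Gripped at 65.9 mm with 30 N. Lifting gently.

Call:
drive_tool(rows=[{"tx": 0,"ty": 0,"tz": -0.2,"ax": 0,"ay": 0,"az": 0,"claw": 6.0},{"tx": 0,"ty": 0,"tz": -0.5,"ax": 0,"ay": 0,"az": 0,"claw": 6.0},{"tx": 0,"ty": 0,"tz": -0.8,"ax": 0,"ay": 0,"az": 0,"claw": 6.0},{"tx": 0,"ty": 0,"tz": -1.1,"ax": 0,"ay": 0,"az": 0,"claw": 6.0},{"tx": 0,"ty": 0,"tz": -1.3,"ax": 0,"ay": 0,"az": 0,"claw": 6.0},{"tx": 0,"ty": 0,"tz": -1.4,"ax": 0,"ay": 0,"az": 0,"claw": 6.0},{"tx": 0,"ty": 0,"tz": -1.4,"ax": 0,"ay": 0,"az": 0,"claw": 6.0},{"tx": 0,"ty": 0,"tz": -1.4,"ax": 0,"ay": 0,"az": 0,"claw": 6.0},{"tx": 0,"ty": 0,"tz": -1.3,"ax": 0,"ay": 0,"az": 0,"claw": 6.0},{"tx": 0,"ty": 0,"tz": -1.0,"ax": 0,"ay": 0,"az": 0,"claw": 6.0}])

```text
time_s: 4.62
tcp_pos: [0.417, 0.2254, 0.1419]
ee_rot: [[0.212, -0.977, 0.0], [-0.977, -0.212, 0.001], [-0.001, -0.0, -1.0]]
wrist_force: [0.4, -0.8, -1.4]
gripper_width: 0.759
gripper_force: 30.0
```

Call:
drive_tool(rows=[{"tx": 0,"ty": 0,"tz": -0.8,"ax": 0,"ay": 0,"az": 0,"claw": 6.0},{"tx": 0,"ty": 0,"tz": -0.5,"ax": 0,"ay": 0,"az": 0,"claw": 6.0},{"tx": 0,"ty": 0,"tz": -0.3,"ax": 0,"ay": 0,"az": 0,"claw": 6.0},{"tx": 0,"ty": 0,"tz": 0,"ax": 0,"ay": 0,"az": 0,"claw": 6.0}])

```text
time_s: 4.95
tcp_pos: [0.4172, 0.2256, 0.1569]
ee_rot: [[0.212, -0.977, 0.0], [-0.977, -0.212, 0.0], [-0.0, -0.0, -1.0]]
wrist_force: [-0.1, -1.1, -2.7]
gripper_width: 0.755
gripper_force: 30.0
```

Run:
```python
from h import *
go([.574,-.125,.16],-27)
p,d=capture('top');W=world('top',d);np.savez('top1.npz',p=p,d=d)
q=W[(W[...,2]>.095)&(W[...,2]<.135)&(W[...,0]<.6)&(W[...,0]>.42)&(W[...,1]<.1)&(W[...,1]>-.28)] ;print('tall things on route',len(q),q.min(0) if len(q) else '')
p,d=capture('scene');cv2.imwrite('pics/s3.png',cv2.resize(p[40:240,80:360],None,fx=2.8,fy=2.8)[:,:,::-1])
```

```text
t 4.95 tcp [0.4172 0.2256 0.1569] yang -167.74 tilt [-0.0003 -0.0004] shift cm [37.59 -7.88 -0.32] az 0.685 F [-0.1 -1.1 -2.7] w 0.755 30.0 j [ 48.  11. -26.  -0. -53. -36.]
tall things on route 0
```

View pics/s3.png

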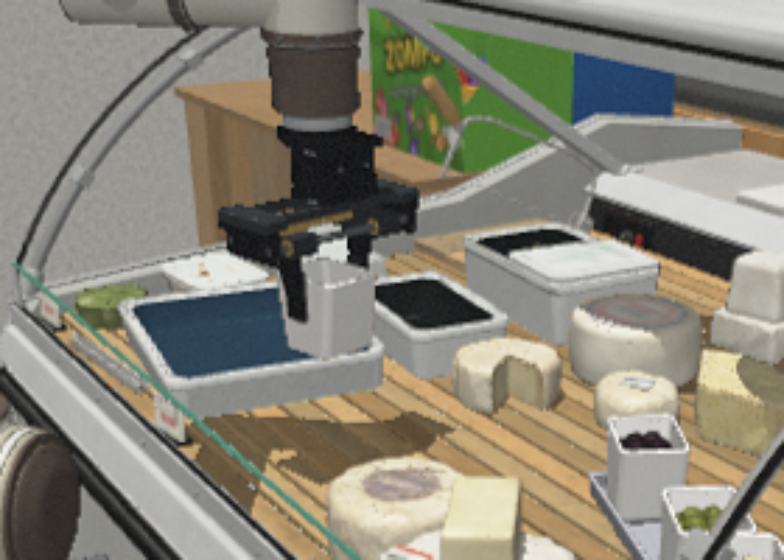

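The pot is held upright with the balls in it. Now the carry, in ramped rows.

Call:
drive_tool(rows=[{"tx": 0.2,"ty": -0.05,"tz": 0,"ax": 0,"ay": 0,"az": 0,"claw": 6.0},{"tx": 0.5,"ty": -0.1,"tz": 0,"ax": 0,"ay": 0,"az": 0,"claw": 6.0},{"tx": 0.8,"ty": -0.17,"tz": 0,"ax": 0,"ay": 0,"az": 0,"claw": 6.0},{"tx": 1.1,"ty": -0.23,"tz": 0,"ax": 0,"ay": 0,"az": 0,"claw": 6.0},{"tx": 1.4,"ty": -0.29,"tz": 0,"ax": 0,"ay": 0,"az": 0,"claw": 6.0},{"tx": 1.4,"ty": -0.29,"tz": 0,"ax": 0,"ay": 0,"az": 0,"claw": 6.0},{"tx": 1.4,"ty": -0.29,"tz": 0,"ax": 0,"ay": 0,"az": 0,"claw": 6.0},{"tx": 1.4,"ty": -0.29,"tz": 0,"ax": 0,"ay": 0,"az": 0,"claw": 6.0},{"tx": 1.4,"ty": -0.29,"tz": 0,"ax": 0,"ay": 0,"az": 0,"claw": 6.0},{"tx": 1.4,"ty": -0.29,"tz": 0,"ax": 0,"ay": 0,"az": 0,"claw": 6.0}])

```text
time_s: 5.88
tcp_pos: [0.4632, 0.1212, 0.1564]
ee_rot: [[0.212, -0.977, -0.0], [-0.977, -0.212, -0.0], [0.0, 0.001, -1.0]]
wrist_force: [0.6, 1.1, -4.3]
gripper_width: 0.756
gripper_force: 30.0
```

Call:
drive_tool(rows=[{"tx": 1.4,"ty": -0.29,"tz": 0,"ax": 0,"ay": 0,"az": 0,"claw": 6.0},{"tx": 1.4,"ty": -0.29,"tz": 0,"ax": 0,"ay": 0,"az": 0,"claw": 6.0},{"tx": 1.4,"ty": -0.29,"tz": 0,"ax": 0,"ay": 0,"az": 0,"claw": 6.0},{"tx": 1.4,"ty": -0.29,"tz": 0,"ax": 0,"ay": 0,"az": 0,"claw": 6.0},{"tx": 1.4,"ty": -0.29,"tz": 0,"ax": 0,"ay": 0,"az": 0,"claw": 6.0},{"tx": 1.4,"ty": -0.29,"tz": 0,"ax": 0,"ay": 0,"az": 0,"claw": 6.0},{"tx": 1.4,"ty": -0.29,"tz": 0,"ax": 0,"ay": 0,"az": 0,"claw": 6.0},{"tx": 1.4,"ty": -0.29,"tz": 0,"ax": 0,"ay": 0,"az": 0,"claw": 6.0},{"tx": 1.4,"ty": -0.29,"tz": 0,"ax": 0,"ay": 0,"az": 0,"claw": 6.0},{"tx": 1.4,"ty": -0.29,"tz": 0,"ax": 0,"ay": 0,"az": 0,"claw": 6.0}])

```text
time_s: 6.72
tcp_pos: [0.521, -0.0096, 0.1563]
ee_rot: [[0.211, -0.977, -0.001], [-0.977, -0.211, -0.0], [0.0, 0.001, -1.0]]
wrist_force: [0.5, 0.2, -3.5]
gripper_width: 0.758
gripper_force: 30.0
```

Call:
drive_tool(rows=[{"tx": 1.4,"ty": -0.29,"tz": 0,"ax": 0,"ay": 0,"az": 0,"claw": 6.0},{"tx": 1.4,"ty": -0.29,"tz": 0,"ax": 0,"ay": 0,"az": 0,"claw": 6.0},{"tx": 1.4,"ty": -0.29,"tz": 0,"ax": 0,"ay": 0,"az": 0,"claw": 6.0},{"tx": 1.4,"ty": -0.29,"tz": 0,"ax": 0,"ay": 0,"az": 0,"claw": 6.0},{"tx": 1.4,"ty": -0.29,"tz": 0,"ax": 0,"ay": 0,"az": 0,"claw": 6.0},{"tx": 1.4,"ty": -0.29,"tz": 0,"ax": 0,"ay": 0,"az": 0,"claw": 6.0},{"tx": 1.4,"ty": -0.29,"tz": 0,"ax": 0,"ay": 0,"az": 0,"claw": 6.0},{"tx": 1.1,"ty": -0.23,"tz": 0,"ax": 0,"ay": 0,"az": 0,"claw": 6.0},{"tx": 0.8,"ty": -0.17,"tz": 0,"ax": 0,"ay": 0,"az": 0,"claw": 6.0},{"tx": 0.5,"ty": -0.1,"tz": 0,"ax": 0,"ay": 0,"az": 0,"claw": 6.0}])

```text
time_s: 7.55
tcp_pos: [0.5716, -0.123, 0.1562]
ee_rot: [[0.211, -0.977, -0.001], [-0.977, -0.211, -0.0], [-0.0, 0.001, -1.0]]
wrist_force: [0.3, -0.1, -2.1]
gripper_width: 0.754
gripper_force: 30.0
```

Call:
drive_tool(rows=[{"tx": 0.2,"ty": -0.05,"tz": 0,"ax": 0,"ay": 0,"az": 0.02,"claw": 6.0},{"tx": 0,"ty": 0,"tz": 0,"ax": 0,"ay": 0,"az": 0.05,"claw": 6.0},{"tx": 0,"ty": 0,"tz": 0,"ax": 0,"ay": 0,"az": 0.08,"claw": 6.0},{"tx": 0,"ty": 0,"tz": 0,"ax": 0,"ay": 0,"az": 0.1,"claw": 6.0},{"tx": 0,"ty": 0,"tz": 0,"ax": 0,"ay": 0,"az": 0.1,"claw": 6.0},{"tx": 0,"ty": 0,"tz": 0,"ax": 0,"ay": 0,"az": 0.1,"claw": 6.0},{"tx": 0,"ty": 0,"tz": 0,"ax": 0,"ay": 0,"az": 0.1,"claw": 6.0},{"tx": 0,"ty": 0,"tz": 0,"ax": 0,"ay": 0,"az": 0.08,"claw": 6.0},{"tx": 0,"ty": 0,"tz": 0,"ax": 0,"ay": 0,"az": 0.05,"claw": 6.0},{"tx": 0,"ty": 0,"tz": 0,"ax": 0,"ay": 0,"az": 0.01,"claw": 6.0}])

```text
time_s: 8.38
tcp_pos: [0.5723, -0.1229, 0.1566]
ee_rot: [[-0.459, -0.888, -0.0], [-0.888, 0.459, 0.0], [-0.0, 0.0, -1.0]]
wrist_force: [0.0, 0.8, -2.8]
gripper_width: 0.755
gripper_force: 30.0
```

Call:
drive_tool(rows=[{"tx": 0,"ty": 0,"tz": 0,"ax": 0,"ay": 0,"az": 0,"claw": 6.0},{"tx": 0,"ty": 0,"tz": 0,"ax": 0,"ay": 0,"az": 0,"claw": 6.0},{"tx": 0,"ty": 0,"tz": 0,"ax": 0,"ay": 0,"az": 0,"claw": 6.0}])

```text
time_s: 8.63
tcp_pos: [0.5725, -0.1233, 0.1566]
ee_rot: [[-0.457, -0.889, -0.0], [-0.889, 0.457, 0.0], [-0.0, 0.0, -1.0]]
wrist_force: [0.1, 0.4, -1.4]
gripper_width: 0.756
gripper_force: 30.0
```

```bash
cat > m.py <<'E'
from h import *
def rims(n,d,zs):
    W=world(n,d);Z=W[...,2]
    for nm,(cx,cy) in dict(dark=(.603,-.052),green=(.545,-.200),cube=(.514,-.282),ball=(.574,-.125)).items():
        z0=zs if nm=='ball' else .0765
        m=(np.hypot(W[...,0]-cx,W[...,1]-cy)<.054)&(Z>z0)&(Z<z0+.012)
        q=W[m][:,:2]
        if len(q)<20: print(n,nm,'few');continue
        r=cv2.minAreaRect(q.astype(np.float32)*1000)
        print(n,nm,len(q),np.round(r[0],1),np.round(r[1],1),round(r[2],1))
E
python3 - <<'E'
from m import *
go([.574,-.125,.16],-27)
p,d=capture('top');rims('top',d,.195)
a=cv2.resize(p[130:270,240:430],None,fx=3,fy=3)
p,d=capture('scene');rims('scene',d,.195)
b=cv2.resize(p[100:300,240:400],None,fx=2.1,fy=2.1)
b=b[:420];cv2.imwrite('pics/s4.png',np.hstack([a[:420,:450],b])[:,:,::-1])
E
```

```text
t 8.63 tcp [ 0.5725 -0.1233  0.1566] yang 152.78 tilt [-0.      0.0001] shift cm [ 0.09 -0.21 -0.34] az -0.004 F [ 0.1  0.4 -1.4] w 0.756 30.0 j [  4.  21. -11.  -0. -58. -31.]
top dark 97 [606.  -45.7] [71.9 67.1] 62.5
top green 187 [ 542.  -206.5] [83.5 67. ] 60.8
top cube 238 [ 516. -278.] [93.3 66.8] 61.2
top ball 68 [ 569.1 -121.3] [83.9 44. ] 64.1
scene dark 86 [600.9 -51.1] [90.5 65.9] 61.8
scene green 130 [ 540.8 -202.3] [94.2 65.8] 60.2
scene cube 165 [ 512.6 -279.9] [95.9 65.8] 60.8
scene ball 168 [ 568.8 -125. ] [87.  94.1] 62.5
```

View pics/s4.png

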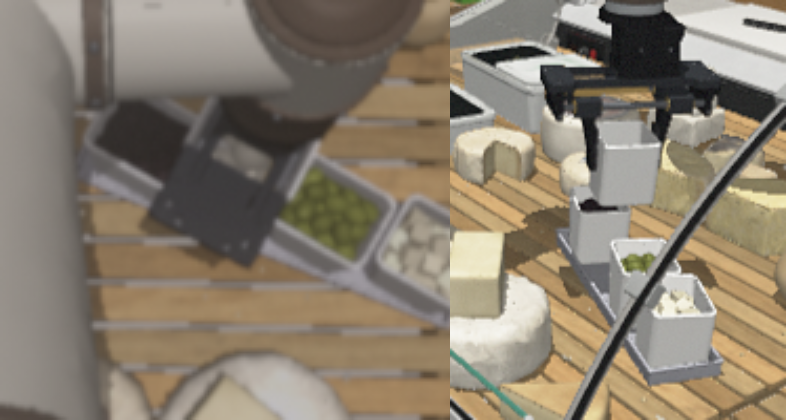

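The pot hangs over the gap and is upright: (230,160) in the left panel and (628,160) in the right, with a neighbour either side. I'll trim position and yaw to midway between the tray and the skewed pots, then lower to just above the rims.

Call:
drive_tool(rows=[{"tx": 0.05,"ty": -0.1,"tz": 0.3,"ax": 0,"ay": 0,"az": -0.02,"claw": 6.0},{"tx": 0.05,"ty": -0.1,"tz": 0.6,"ax": 0,"ay": 0,"az": -0.02,"claw": 6.0},{"tx": 0,"ty": 0,"tz": 0.9,"ax": 0,"ay": 0,"az": 0,"claw": 6.0},{"tx": 0,"ty": 0,"tz": 0.8,"ax": 0,"ay": 0,"az": 0,"claw": 6.0},{"tx": 0,"ty": 0,"tz": 0.5,"ax": 0,"ay": 0,"az": 0,"claw": 6.0},{"tx": 0,"ty": 0,"tz": 0.2,"ax": 0,"ay": 0,"az": 0,"claw": 6.0},{"tx": 0,"ty": 0,"tz": 0,"ax": 0,"ay": 0,"az": 0,"claw": 6.0},{"tx": 0,"ty": 0,"tz": 0,"ax": 0,"ay": 0,"az": 0,"claw": 6.0}])

```text
time_s: 9.4
tcp_pos: [0.574, -0.1253, 0.1235]
ee_rot: [[-0.422, -0.906, -0.0], [-0.906, 0.422, -0.0], [0.0, -0.0, -1.0]]
wrist_force: [0.1, -0.1, -1.9]
gripper_width: 0.756
gripper_force: 30.0
```

Run:
```python
from m import *
go([.5745,-.125,.083],-25)
p,d=capture('top')
a=cv2.resize(p[145:245,255:405],None,fx=3,fy=3)
p,d=capture('scene')
b=cv2.resize(p[140:290,280:380],None,fx=3.5,fy=3.5)
h=np.zeros((525,800,3),np.uint8);h[:300,:450]=a;h[:525,450:800]=b;cv2.imwrite('pics/s5.png',h[:,:,::-1])
```

```text
t 9.4 tcp [ 0.574  -0.1253  0.1235] yang 155.03 tilt [ 0.0002 -0.    ] shift cm [-0.05 -0.03  4.05] az 0.0 F [ 0.1 -0.1 -1.9] w 0.756 30.0 j [  3.  23. -13.   0. -54. -28.]
```

View pics/s5.png

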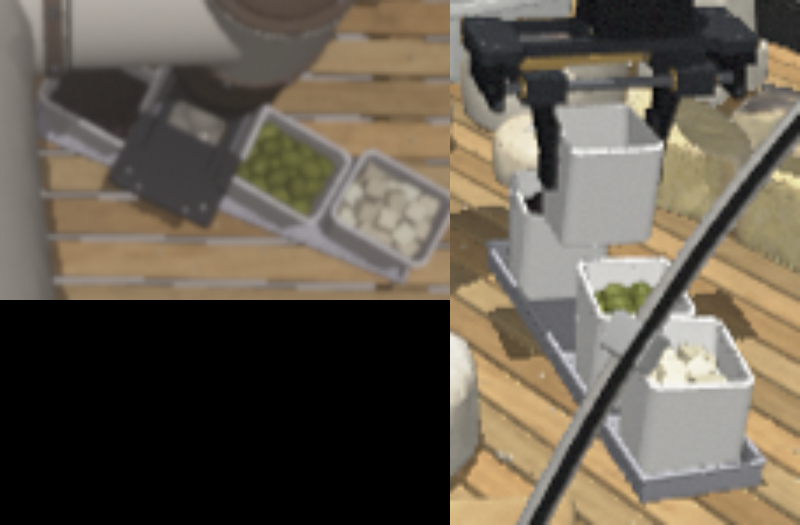

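The pot's foot at (600,240), right panel, is above the gap between the dark-olive and green-olive pots. Lowering to first contact.

Call:
drive_tool(rows=[{"tx": 0,"ty": 0,"tz": 0.3,"ax": 0,"ay": 0,"az": 0,"claw": 6.0},{"tx": 0,"ty": 0,"tz": 0.5,"ax": 0,"ay": 0,"az": 0,"claw": 6.0},{"tx": 0,"ty": 0,"tz": 0.5,"ax": 0,"ay": 0,"az": 0,"claw": 6.0},{"tx": 0,"ty": 0,"tz": 0.4,"ax": 0,"ay": 0,"az": 0,"claw": 6.0},{"tx": 0,"ty": 0,"tz": 0.4,"ax": 0,"ay": 0,"az": 0,"claw": 6.0},{"tx": 0,"ty": 0,"tz": 0.3,"ax": 0,"ay": 0,"az": 0,"claw": 6.0}])

```text
time_s: 10.0
tcp_pos: [0.5736, -0.1252, 0.0987]
ee_rot: [[-0.422, -0.906, -0.001], [-0.906, 0.422, 0.0], [0.0, 0.001, -1.0]]
wrist_force: [0.3, 0.4, -2.3]
gripper_width: 0.754
gripper_force: 30.0
```

Call:
drive_tool(rows=[{"tx": 0,"ty": 0,"tz": 0.3,"ax": 0,"ay": 0,"az": 0,"claw": 6.0},{"tx": 0,"ty": 0,"tz": 0.3,"ax": 0,"ay": 0,"az": 0,"claw": 6.0},{"tx": 0,"ty": 0,"tz": 0.3,"ax": 0,"ay": 0,"az": 0,"claw": 6.0},{"tx": 0,"ty": 0,"tz": 0.3,"ax": 0,"ay": 0,"az": 0,"claw": 6.0},{"tx": 0,"ty": 0,"tz": 0.3,"ax": 0,"ay": 0,"az": 0,"claw": 6.0}])

```text
time_s: 10.42
tcp_pos: [0.574, -0.1253, 0.0845]
ee_rot: [[-0.422, -0.906, 0.0], [-0.906, 0.422, -0.0], [0.0, -0.0, -1.0]]
wrist_force: [-0.5, -0.5, -2.1]
gripper_width: 0.756
gripper_force: 30.0
```

No contact yet. Now easing down at 2.4 cm/s with a slight turn toward the tray's yaw, watching force.

Call:
drive_tool(rows=[{"tx": 0,"ty": 0,"tz": 0.2,"ax": 0,"ay": 0,"az": 0,"claw": 6.0},{"tx": 0,"ty": 0,"tz": 0.2,"ax": 0,"ay": 0,"az": 0,"claw": 6.0},{"tx": 0,"ty": 0,"tz": 0.2,"ax": 0,"ay": 0,"az": 0,"claw": 6.0},{"tx": 0,"ty": 0,"tz": 0.2,"ax": 0,"ay": 0,"az": 0,"claw": 6.0},{"tx": 0,"ty": 0,"tz": 0.2,"ax": 0,"ay": 0,"az": 0,"claw": 6.0}])

```text
time_s: 10.83
tcp_pos: [0.5739, -0.1253, 0.0745]
ee_rot: [[-0.422, -0.906, 0.0], [-0.906, 0.422, -0.0], [-0.0, -0.0, -1.0]]
wrist_force: [-0.3, -0.5, -1.5]
gripper_width: 0.756
gripper_force: 30.0
```

Call:
drive_tool(rows=[{"tx": 0,"ty": 0,"tz": 0.2,"ax": 0,"ay": 0,"az": 0,"claw": 6.0},{"tx": 0,"ty": 0,"tz": 0.2,"ax": 0,"ay": 0,"az": 0,"claw": 6.0},{"tx": 0,"ty": 0,"tz": 0.2,"ax": 0,"ay": 0,"az": 0,"claw": 6.0},{"tx": 0,"ty": 0,"tz": 0.2,"ax": 0,"ay": 0,"az": 0,"claw": 6.0}])

```text
time_s: 11.17
tcp_pos: [0.5739, -0.1252, 0.0663]
ee_rot: [[-0.422, -0.906, 0.0], [-0.906, 0.422, -0.0], [-0.0, -0.0, -1.0]]
wrist_force: [-0.1, 0.0, -1.0]
gripper_width: 0.756
gripper_force: 30.0
```

Run:
```python
from m import *
go([.5745,-.125,.0403],-24)
p,d=capture('top')
a=cv2.resize(p[145:245,255:405],None,fx=3,fy=3)
p,d=capture('scene')
b=cv2.resize(p[140:290,280:380],None,fx=3.5,fy=3.5)
h=np.zeros((525,800,3),np.uint8);h[:300,:450]=a;h[:525,450:800]=b;cv2.imwrite('pics/s6.png',h[:,:,::-1])
```

```text
t 11.17 tcp [ 0.5739 -0.1252  0.0663] yang 155.02 tilt [-0. -0.] shift cm [-0.04 -0.04  2.6 ] az -0.017 F [-0.1  0.  -1. ] w 0.756 30.0 j [  3.  27. -16.   0. -47. -28.]
```

View pics/s6.png

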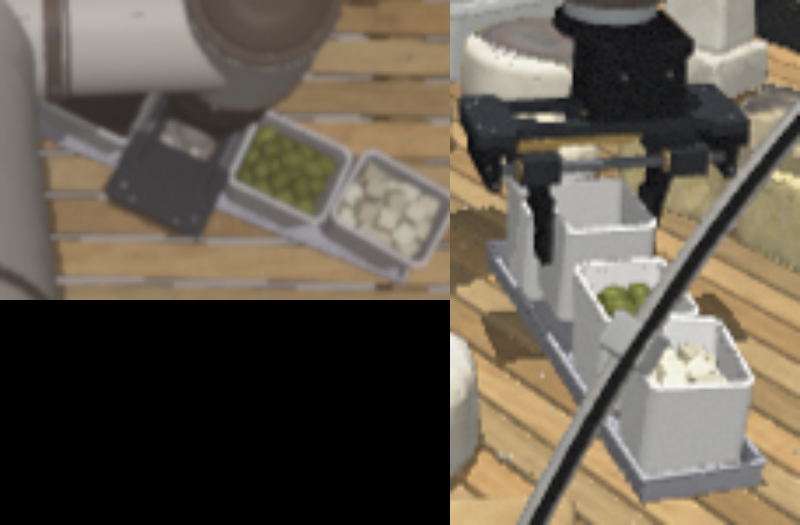

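The pot is between its neighbours, the force is about 1 N, and the green pot has begun to slide, all standing. Continuing down.

Call:
drive_tool(rows=[{"tx": 0,"ty": 0,"tz": 0.2,"ax": 0,"ay": 0,"az": -0.006,"claw": 6.0},{"tx": 0,"ty": 0,"tz": 0.2,"ax": 0,"ay": 0,"az": -0.006,"claw": 6.0},{"tx": 0,"ty": 0,"tz": 0.2,"ax": 0,"ay": 0,"az": -0.006,"claw": 6.0},{"tx": 0,"ty": 0,"tz": 0.2,"ax": 0,"ay": 0,"az": -0.006,"claw": 6.0},{"tx": 0,"ty": 0,"tz": 0.2,"ax": 0,"ay": 0,"az": -0.006,"claw": 6.0}])

```text
time_s: 11.68
tcp_pos: [0.5744, -0.1249, 0.0566]
ee_rot: [[-0.394, -0.919, 0.001], [-0.919, 0.394, 0.0], [-0.001, -0.001, -1.0]]
wrist_force: [0.3, 0.8, -0.8]
gripper_width: 0.758
gripper_force: 29.9
```

Call:
drive_tool(rows=[{"tx": 0,"ty": 0,"tz": 0.2,"ax": 0,"ay": 0,"az": 0,"claw": 6.0},{"tx": 0,"ty": 0,"tz": 0.2,"ax": 0,"ay": 0,"az": 0,"claw": 6.0},{"tx": 0,"ty": 0,"tz": 0.2,"ax": 0,"ay": 0,"az": 0,"claw": 6.0},{"tx": 0,"ty": 0,"tz": 0.2,"ax": 0,"ay": 0,"az": 0,"claw": 6.0}])

```text
time_s: 12.02
tcp_pos: [0.574, -0.1252, 0.0485]
ee_rot: [[-0.395, -0.919, 0.0], [-0.919, 0.395, -0.0], [-0.0, -0.0, -1.0]]
wrist_force: [-0.2, 0.1, -0.3]
gripper_width: 0.755
gripper_force: 30.0
```

Forces are near zero. The last 8 mm in finer steps.

Call:
drive_tool(rows=[{"tx": 0,"ty": 0,"tz": 0.15,"ax": 0,"ay": 0,"az": 0,"claw": 6.0},{"tx": 0,"ty": 0,"tz": 0.15,"ax": 0,"ay": 0,"az": 0,"claw": 6.0},{"tx": 0,"ty": 0,"tz": 0.15,"ax": 0,"ay": 0,"az": 0,"claw": 6.0},{"tx": 0,"ty": 0,"tz": 0.15,"ax": 0,"ay": 0,"az": 0,"claw": 6.0},{"tx": 0,"ty": 0,"tz": 0,"ax": 0,"ay": 0,"az": 0,"claw": 6.0}])

```text
time_s: 12.43
tcp_pos: [0.5738, -0.1252, 0.0421]
ee_rot: [[-0.395, -0.919, -0.0], [-0.919, 0.395, 0.0], [0.0, 0.0, -1.0]]
wrist_force: [1.6, -0.9, -2.2]
gripper_width: 0.761
gripper_force: 30.0
```

Call:
drive_tool(rows=[{"tx": 0,"ty": 0,"tz": 0.1,"ax": 0,"ay": 0,"az": 0,"claw": 6.0},{"tx": 0,"ty": 0,"tz": 0.1,"ax": 0,"ay": 0,"az": 0,"claw": 6.0},{"tx": 0,"ty": 0,"tz": 0,"ax": 0,"ay": 0,"az": 0,"claw": 6.0},{"tx": 0,"ty": 0,"tz": 0,"ax": 0,"ay": 0,"az": 0,"claw": 6.0}])

```text
time_s: 12.77
tcp_pos: [0.5739, -0.1252, 0.0404]
ee_rot: [[-0.395, -0.919, -0.0], [-0.919, 0.395, 0.0], [-0.0, 0.0, -1.0]]
wrist_force: [0.9, 1.7, -1.4]
gripper_width: 0.755
gripper_force: 30.0
```

Call:
drive_tool(rows=[{"tx": 0,"ty": 0,"tz": 0.1,"ax": 0,"ay": 0,"az": 0,"claw": 6.0},{"tx": 0,"ty": 0,"tz": 0,"ax": 0,"ay": 0,"az": 0,"claw": 6.0},{"tx": 0,"ty": 0,"tz": 0,"ax": 0,"ay": 0,"az": 0,"claw": 6.0}])

```text
time_s: 13.02
tcp_pos: [0.5739, -0.1253, 0.0403]
ee_rot: [[-0.395, -0.919, 0.0], [-0.919, 0.395, -0.0], [0.0, -0.0, -1.0]]
wrist_force: [-1.4, 1.6, 4.1]
gripper_width: 0.752
gripper_force: 30.0
```

Call:
drive_tool(rows=[{"tx": 0,"ty": 0,"tz": 0.1,"ax": 0,"ay": 0,"az": 0,"claw": 6.0},{"tx": 0,"ty": 0,"tz": 0,"ax": 0,"ay": 0,"az": 0,"claw": 6.0},{"tx": 0,"ty": 0,"tz": 0,"ax": 0,"ay": 0,"az": 0,"claw": 6.0}])

```text
time_s: 13.27
tcp_pos: [0.574, -0.1253, 0.0403]
ee_rot: [[-0.394, -0.919, 0.001], [-0.919, 0.394, -0.0], [0.0, -0.001, -1.0]]
wrist_force: [-4.1, 4.0, 10.5]
gripper_width: 0.759
gripper_force: 30.0
```

It stopped at 40.3 mm with the force rising, so it is on the tray floor. Easing the press off, opening, and retreating straight up.

Call:
drive_tool(rows=[{"tx": 0,"ty": 0,"tz": -0.1,"ax": 0,"ay": 0,"az": 0,"claw": 6.4},{"tx": 0,"ty": 0,"tz": 0,"ax": 0,"ay": 0,"az": 0,"claw": 6.7},{"tx": 0,"ty": 0,"tz": 0,"ax": 0,"ay": 0,"az": 0,"claw": 7.0},{"tx": 0,"ty": 0,"tz": 0,"ax": 0,"ay": 0,"az": 0,"claw": 7.5},{"tx": 0,"ty": 0,"tz": 0,"ax": 0,"ay": 0,"az": 0,"claw": 8.0},{"tx": 0,"ty": 0,"tz": 0,"ax": 0,"ay": 0,"az": 0,"claw": 8.4},{"tx": 0,"ty": 0,"tz": 0,"ax": 0,"ay": 0,"az": 0,"claw": 8.4},{"tx": 0,"ty": 0,"tz": 0,"ax": 0,"ay": 0,"az": 0,"claw": 8.4}])

```text
time_s: 13.93
tcp_pos: [0.5739, -0.1253, 0.0394]
ee_rot: [[-0.395, -0.919, -0.0], [-0.919, 0.395, -0.0], [0.0, 0.0, -1.0]]
wrist_force: [-1.2, -0.5, 0.1]
gripper_width: 0.956
gripper_force: 0.0
```

Call:
drive_tool(rows=[{"tx": 0,"ty": 0,"tz": -0.3,"ax": 0,"ay": 0,"az": 0,"claw": 8.4},{"tx": 0,"ty": 0,"tz": -0.8,"ax": 0,"ay": 0,"az": 0,"claw": 8.4},{"tx": 0,"ty": 0,"tz": -1.2,"ax": 0,"ay": 0,"az": 0,"claw": 8.4},{"tx": 0,"ty": 0,"tz": -1.5,"ax": 0,"ay": 0,"az": 0,"claw": 8.4},{"tx": 0,"ty": 0,"tz": -1.5,"ax": 0,"ay": 0,"az": 0,"claw": 8.4},{"tx": 0,"ty": 0,"tz": -1.5,"ax": 0,"ay": 0,"az": 0,"claw": 8.4},{"tx": 0,"ty": 0,"tz": -2.0,"ax": 0,"ay": 0,"az": 0,"claw": 8.4},{"tx": 0,"ty": 0,"tz": -2.0,"ax": 0,"ay": 0,"az": 0,"claw": 8.4},{"tx": 0,"ty": 0,"tz": -2.0,"ax": 0,"ay": 0,"az": 0,"claw": 8.4},{"tx": 0,"ty": 0,"tz": -1.0,"ax": 0,"ay": 0,"az": 0,"claw": 8.4}])

```text
time_s: 14.77
tcp_pos: [0.5752, -0.1254, 0.1813]
ee_rot: [[-0.394, -0.919, 0.005], [-0.919, 0.394, -0.001], [-0.002, -0.005, -1.0]]
wrist_force: [0.1, -0.5, -0.1]
gripper_width: 0.963
gripper_force: 0.0
```

Call:
drive_tool(rows=[{"tx": -1,"ty": 0.5,"tz": 0,"ax": 0,"ay": 0,"az": 0,"claw": 8.4},{"tx": -2.5,"ty": 1.5,"tz": 0,"ax": 0,"ay": 0,"az": 0,"claw": 8.4},{"tx": -3,"ty": 2,"tz": 0,"ax": 0,"ay": 0,"az": 0,"claw": 8.4},{"tx": -3,"ty": 2,"tz": 0,"ax": 0,"ay": 0,"az": 0,"claw": 8.4},{"tx": -3,"ty": 2,"tz": 0,"ax": 0,"ay": 0,"az": 0,"claw": 8.4},{"tx": -3,"ty": 2,"tz": 0,"ax": 0,"ay": 0,"az": 0,"claw": 8.4},{"tx": -3,"ty": 2,"tz": 0,"ax": 0,"ay": 0,"az": 0,"claw": 8.4},{"tx": -2.5,"ty": 1.5,"tz": 0,"ax": 0,"ay": 0,"az": 0,"claw": 8.4},{"tx": -1,"ty": 0.5,"tz": 0,"ax": 0,"ay": 0,"az": 0,"claw": 8.4},{"tx": 0,"ty": 0,"tz": 0,"ax": 0,"ay": 0,"az": 0,"claw": 8.4}])

```text
time_s: 15.6
tcp_pos: [0.5313, 0.1347, 0.1767]
ee_rot: [[-0.391, -0.92, -0.001], [-0.92, 0.391, -0.0], [0.001, 0.001, -1.0]]
wrist_force: [-0.5, 0.0, -0.7]
gripper_width: 0.964
gripper_force: 0.0
```

Run:
```python
from h import *
go([.5745,-.125,.16],-24)
out=[]
for n in('top','scene'):
    p,d=capture(n);W=world(n,d);Z=W[...,2];out.append(p)
    m=((Z>.0755)&(Z<.09)&(W[...,0]>.45)&(W[...,0]<.68)&(W[...,1]>-.34)&(W[...,1]<.02)).astype(np.uint8)
    a=np.array([.357,.934]);b=np.array([.934,-.357]);o=np.array([.560,-.163])
    q=W[m>0];s=(q[:,:2]-o)@a;x=(q[:,:2]-o)@b;g=abs(x)<.06
    print(n,'s range',s[g].min().round(3),s[g].max().round(3),'x',x[g].min().round(3),x[g].max().round(3))
    for lo in np.arange(-.18,.19,.02):
        k=g&(s>=lo)&(s<lo+.02)
        if k.any(): print(round(lo,2),'z',np.percentile(q[k,2],[10,90]).round(4),'x',x[k].min().round(3),x[k].max().round(3))
h=np.zeros((525,800,3),np.uint8);h[:375,:450]=cv2.resize(out[0][135:260,255:405],None,fx=3,fy=3);h[:,450:]=cv2.resize(out[1][140:290,280:380],None,fx=3.5,fy=3.5);cv2.imwrite('pics/s7.png',h[:,:,::-1])
```

```text
t 15.6 tcp [0.5313 0.1347 0.1767] yang 156.96 tilt [0.0008 0.0011] shift cm [ 22.2  -14.14   1.67] az 0.017 F [-0.5  0.  -0.7] w 0.964 0.0 j [ 31.  17. -14.  -0. -59. -54.]
top s range -0.173 0.166 x -0.036 0.036
-0.18 z [0.0771 0.083 ] x -0.036 0.029
-0.16 z [0.0763 0.0828] x -0.036 0.031
-0.14 z [0.0761 0.0825] x -0.035 0.032
-0.12 z [0.076  0.0831] x -0.033 0.034
-0.1 z [0.0781 0.0833] x -0.034 0.035
-0.08 z [0.0766 0.0828] x -0.035 0.031
-0.06 z [0.0767 0.0827] x -0.035 0.032
-0.04 z [0.0757 0.0819] x -0.035 0.032
-0.02 z [0.0773 0.0823] x -0.034 0.033
-0.0 z [0.0774 0.0827] x -0.034 0.032
0.02 z [0.0778 0.0834] x -0.034 0.033
0.04 z [0.0769 0.0826] x -0.033 0.034
0.06 z [0.0774 0.0821] x -0.033 0.034
0.08 z [0.0781 0.0819] x -0.033 0.033
0.1 z [0.0765 0.0819] x -0.032 0.034
0.12 z [0.0783 0.0834] x -0.032 0.035
0.14 z [0.0765 0.0827] x -0.03 0.036
0.16 z [0.0779 0.0826] x -0.028 0.032
scene s range -0.175 0.168 x -0.039 0.032
-0.18 z [0.0764 0.0811] x -0.039 0.026
-0.16 z [0.0768 0.0816] x -0.039 0.028
-0.14 z [0.0777 0.0813] x 0.026 0.03
-0.12 z [0.0782 0.0813] x 0.028 0.031
-0.1 z [0.0763 0.0811] x -0.003 0.032
-0.08 z [0.0763 0.0812] x -0.039 0.028
-0.06 z [0.0766 0.0812] x -0.038 0.027
-0.04 z [0.0771 0.0813] x -0.037 -0.033
-0.02 z [0.0763 0.0819] x -0.035 0.029
-0.0 z [0.0767 0.0815] x -0.037 0.029
0.02 z [0.0777 0.0821] x -0.036 0.029
0.04 z [0.0764 0.0816] x -0.036 0.029
0.06 z [0.0762 0.0815] x -0.035 0.031
0.08 z [0.0768 0.0814] x -0.035 0.031
0.1 z [0.0779 0.0817] x -0.035 0.032
0.12 z [0.0765 0.0804] x -0.034 0.031
0.14 z [0.0765 0.0815] x -0.033 0.032
0.16 z [0.0767 0.081 ] x -0.03 0.028
```

View pics/s7.png

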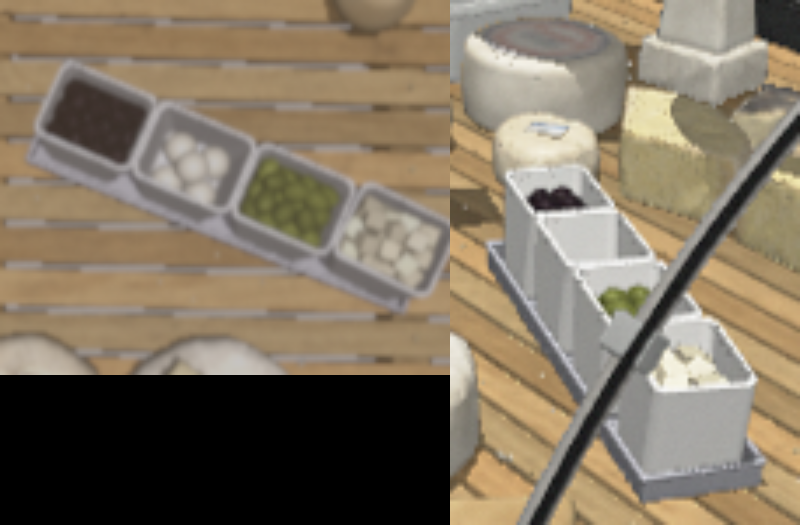

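The picture shows all four pots upright and in line in the tray. The five balls are still in their pot at (190,165), left panel. All rims are at one height, about 0.081 m, so the pot stands flat on the floor, and the gripper is clear. I'm handing the job in.

```bash
python3 -c "
from station import *
print(finish_job())"
```

```text
the job is handed in; nothing more can be done
None
```

The pot of cheese balls is back in its gap, standing flat and in line with the other three upright pots. All five balls are still in it, the cheeses near the tray look undisturbed, and the job was handed in at about 15.7 s; I have no verdict back.

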